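Slide a sensor through the spring flap of the checking bay

TASK

Without gripping or lifting anything, push the bay's spring flap open with one finger and, while that finger keeps it open, push the small round sensor that stands between the guide rails through the doorway with the other finger. The flap must never press against the sensor. Leave the sensor standing upright between the rails, far enough inside for the flap to swing fully shut behind it, and leave everything else where it stands.

Things in the scene. Friction and masses are not known exactly. Their poses are not given: they have to be found in the camera images.
- sensor: the sensor to push in: upright round steel body 30 mm in diameter and 40 mm tall (full width up to 28 mm, then narrowing to a thin connector), 0.14 to 0.28 kg, sliding easily (friction about 0.25) on the bay's base plate in the channel between the rails, in front of the flap. Origin: centre of its underside; z up; its yaw means nothing
- bay: open-topped metal bay, fixed. Origin: at bench height on the centre line of the rails, in the plane of the shut flap. x points along the rails, inward through the doorway; y across, towards the flap's hinge; z up. Base plate 5 mm thick, x -150 to 195, y -30 to 112 mm. Two guide rails rise 5 mm above the plate, inner faces at y = 17.5 and -17.5 mm, x -150 to 190 mm
- bay_corner (a point): inner top corner of the bay's walls, at (191, 108, 45) mm in the bay's frame. The walls are 4 mm thick, stand only inside (x above 0) and reach z = 45 mm; their inner faces are at y = 108, y = -26 and x = 191 mm. The front is closed by the flap alone; the apron before it (x below 0) has no walls
- bay_parked (a point): a good final place for the sensor's underside centre: (100, 0, 5) mm in the bay's frame. The sensor is clear of the flap's swing when its centre is at x = 84 mm or more
- flap (a joint): opening angle of the flap, rad: 0 shut, grows as it swings inward (to the bay's +x) about its vertical hinge, stop at 1.65. A damped spring shuts it: 0.09 N m when shut, 0.2 N m at 1.5 rad. Steel plate 4 mm thick, z 13 to 45 mm, reaching 110 mm from the hinge; shut, it spans y = 94 to -16 mm at x = 0. Pushed near the hinge (y about 65 mm) it opens widely on a short push
- bay_hinge (a point): the flap's hinge axis, at the height of the flap's top: (0, 94, 45) mm in the bay's frame; a post of 5 mm radius, its top at z = 51 mm
- flap_edge (a point): middle of the flap's free vertical edge, moves with the flap; z = 29 mm; its y axis points along the flap to the hinge
- checked_sensor: a smaller steel sensor (24 mm across, 36 mm tall) that already stands inside the bay, in the deep corner on the hinge side, beside the rails; leave it alone. Origin: centre of its underside
- tall_sensor: a larger steel sensor (38 mm across, 62 mm tall) standing on the bench alongside the bay, outside the rails; leave it alone. Origin: centre of its underside
- weight_a: brass knob weight, 32 mm across, 45 mm tall, on the bench beside the bay; leave it alone. Origin: centre of its underside
- weight_b: brass knob weight, 24 mm across, 35 mm tall, on the bench beside the bay; leave it alone. Origin: centre of its underside
- mug: white ceramic mug, 80 mm wide, 90 mm tall, standing apart; leave it alone. Origin: centre of its underside
- jar: glass jar with lid, 56 mm wide, 60 mm tall, standing apart; leave it alone. Origin: centre of its underside
- screwdriver: screwdriver lying on the bench, apart; leave it alone. Origin: middle of its length, on its underside
Not all that is in view belongs to the job. What is shaped like the sensor but red or turquoise is not meant.

How it is judged (in metres and radians):
On the way, in this order (a step that is already met when the one before it is completed fails the run):
1. a finger pushes the flap open while the sensor is still outside (value of joint flap above 0.3 rad and contact force between the fingers and flap above 0.2 N and x of sensor in the frame of bay below 0.005 m), for 0.04 s.
2. a finger pushes the sensor past the doorway while a finger keeps the flap open (x of sensor in the frame of bay between 0.015 and 0.07 m and value of joint flap above 0.5 rad and contact force between the fingers and sensor above 0.05 N and contact force between the fingers and flap above 0.2 N), for 0.04 s.
At the end, for the whole second after the job is handed in: The sensor stands upright (within 0.1 rad) and still between the rails, its centre 80 to 180 mm inside the doorway and within 10 mm of the rails' centre line, and the flap is shut (below 0.05 rad) (x of sensor in the frame of bay between 0.08 and 0.18 m and y of sensor in the frame of bay between -0.01 and 0.01 m and value of joint flap below 0.05 rad and angle between sensor's own z axis and vertical below 0.1 rad and linear speed of sensor below 0.01 m/s); the robot touches nothing.
It fails at once if the flap presses on the sensor (over 1 N) (contact force between sensor and flap above 1 N).
It fails at once if the sensor is lifted by more than 10 mm (height (world z) of sensor above 0.015 m).
It fails at once if the sensor is tipped by more than 0.4 rad (angle between sensor's own z axis and vertical above 0.4 rad).
It fails at once if another thing on the bench or in the bay is moved by more than 12 mm (distance of any of checked_sensor, tall_sensor, weight_a, weight_b, mug, jar, screwdriver from where it was at the start of the episode above 0.012 m).
It also fails if it takes over 42 s, if anything falls off the work surface, if the arm or the gripper's body presses on something with over 40 N, if the wrist force passes 120 N, or if a joint passes its speed limit or range.

ROBOT

A 6-joint arm with a two-finger parallel gripper is mounted at the origin on the work surface. World frame = base frame: x ahead of the robot, y to its left, z up, the work surface at z = 0. Lengths are in m, angles in degrees, forces in N, time in s.
With the tool pointing down it reaches from about 0.25 to 0.725 m from the base axis. Payload 9.7 kg.
Tool frame: the origin (TCP) lies midway between the tips of the shut fingers; the grasp point (between the pads) lies 19 mm behind it; z points along the fingers, y is the line along which they close (so a half turn about z gives the same grasp; the last joint's range is limited). The gripper opens to 85 mm and grips with 20 to 120 N. Pads are 22 mm wide; open, the fingers measure 114 mm over their backs; the gripper's body (76 mm by 85 mm) begins 54 mm behind the grasp point. The pads swing forward as they close: fully open they stand 13 mm farther back than shut.
Start: joints at [72.823, 4.979, 10.078, 95.1, 0, 90], TCP at [0.162, 0.525, 0.231] pointing down, gripper open.
Joint ranges: [-179.16, 179.16], [-48.56, 103.87], [-65.8, 70.77], [-126.05, 130.52], [-82.76, 87.17], [-180, 180]. Speed limits (degrees/s): [127.2, 127.2, 147.25, 180, 180, 180].

INTERFACE

Orientations are given as [roll, pitch, yaw] about the fixed x, y, z axes, in that order (R = Rz(yaw) Ry(pitch) Rx(roll)).
In Python, from workcell import bot gives the robot as it stands. The module is installed in compiled form; this text tells all that it offers.
- The arm moves only by the tool send_rows, never from a script. Its argument "moves" is one flat list of numbers, 7 for each row, row after row: the shift along the world's x, y, z normalised to -1 to 1, where 1 is 0.025 m, then the turn, a rotation vector about the world's x, y, z normalised to -1 to 1, where 1 is 0.15 rad, then the closure, from -1 (fully open) to 1 (shut), so that 0 is half open. A call has 1 to 8 rows; each row shifts and turns the commanded pose from where the row before left it; what a row does not reach is not made up. A row lasts 1/8 s, in which the tool goes at most 62.5 mm and 10.7 degrees, less where a joint would pass 70% of its speed; a pose out of reach is approached as far as the arm can. A call with a number of a shift or a turn outside -1 to 1 is refused whole. A call with a gripper value outside its range is refused whole. The fingers move at their own pace and stop on an object; "squeeze" is the grip in N (left out, the last holds). Time passes only in rows, so rows that do not move let the fingers close. It gives the time, the measured TCP pose, the force, the opening and the grip force at its end, in the units of the state.
- bot.get_obs(): the state, without advancing time (a new reading comes with each control period).
- bot.camera(name): name is "scene" or "top" or "wrist"; returns a dict with "color" (384x512x3 uint8, red, green, blue), "camera_matrix" (3x3 intrinsics, pixels), "R" (3x3) and "t" (3): a world point X has camera coordinates R X + t. Camera axes: x right, y down, z forward; pixel columns grow to the right and rows downward; lengths in m; the calibration is good to about 2 mm. A picture is of the moment at which its call begins. There is no depth.
- bot.job_done(): hands the job in; it is judged then, once.
Trained networks look in the newest picture that a camera, given by its name, has taken for a name from the list of things; names that differ only in an ending like _2 or _b are one class to them, and where a whole thing is asked for, a point or a joint stands for the part that bears it (a point fixed in the world has none). Each returns a list of dicts, best first, with "p" (0 to 1); they miss things now and then, are a little off and sometimes report something else, mostly with a low value. They report only what shows in the picture. A call takes as long as a camera call. They do not tell look-alikes from the thing itself.
- bot.boxes_of(camera, query): "extent" ([left, top, right, bottom] in pixels, round what is visible of it).
- bot.trace(camera, query): "region" (384x512 bool, what is visible of it) and "extent" ([left, top, right, bottom] in pixels, round what is visible of it).
- bot.landmark_of(camera, query): "pixel" ([column, row] in pixels: a listed point, or the origin of a listed thing).
The state is a dict: "time": time; "q": joint angles; "qd": joint speeds; "joint_efforts": joint torques, N m; "ee_pos": TCP position; "tcp_rot": TCP orientation; "wrist_force": force on the tool from outside, world axes, zero at the start; "torque": the same for the moment, N m; "opening": finger opening in m; "grasp_force": force on a finger pad.
Only numpy, scipy, OpenCV 4.12 (cv2) and the standard library are available. Lean on these libraries where they do the work, as an engineer would, in place of code of your own. Each camera call takes 0.05 s, during which the arm holds its last target. There are 200 camera calls.

## Working session

There is one attempt and no reset: what is moved stays moved. The work goes in short steps, Python scripts to look and compute and a tool call to move; the robot and the scene stay as the last step left them, time stands still between calls to the robot, and variables do not carry over. Pictures are saved under pics/ and viewed, at most 10 in all, crops included, and the job is handed in when it is done.

Besides the shell and the picture viewer there is one more tool, called after ">>>" as name(argument=value, ...), one argument or row to a line, values as JSON. send_rows: Moves the arm, as the interface text tells. Its arguments: {"type":"object","properties":{"moves":{"type":"array"},"squeeze":{"type":"number"}},"required":["moves"]}

```bash
mkdir -p pics; cat > h.py <<'E'
import numpy as np,cv2
from workcell import bot
def ray(c,px):
    d=np.linalg.inv(c["camera_matrix"])@np.array([px[0],px[1],1.]);R=c["R"]
    return -R.T@c["t"],R.T@d
def at(c,px,z):
    o,d=ray(c,px);return o+d*(z-o[2])/d[2]
def proj(c,X):
    p=c["camera_matrix"]@(c["R"]@np.asarray(X,float)+c["t"]);return p[:2]/p[2]
E
python3 - <<'E'
from h import *
np.set_printoptions(precision=4,suppress=True)
s=bot.get_obs();print(s)
im=[]
Z={"sensor":.005,"bay":0,"bay_corner":.045,"bay_parked":.005,"bay_hinge":.045,"flap_edge":.029,"checked_sensor":.005,"tall_sensor":0,"weight_a":0,"mug":0,"jar":0,"screwdriver":0}
for n in ["top","scene"]:
    c=bot.camera(n);im.append(c["color"]);print(n,-c["R"].T@c["t"])
    cv2.imwrite(f"pics/{n}0.png",cv2.resize(c["color"][:,:,::-1],(800,600),interpolation=cv2.INTER_CUBIC))
    for q,z in Z.items():
        print(q,[(round(r["p"],2),np.round(r["pixel"],1).tolist(),at(c,r["pixel"],z)[:2]) for r in bot.landmark_of(n,q)[:5]])
E
```

```text
{'time': 0.0, 'q': array([72.8239,  5.0111, 10.0339, 95.0968,  0.0001, 90.0002]), 'qd': array([-0.0488, -0.024 , -0.022 ,  0.0653,  0.0343,  0.0662]), 'joint_efforts': array([  0.0016, -52.0395,  46.4796,   0.0167,   0.    ,  -0.    ]), 'ee_pos': array([0.1624, 0.5253, 0.2306]), 'tcp_rot': array([-179.926 ,   -0.0001,  162.8237]), 'wrist_force': array([ 0.3675, -0.5422, -0.2951]), 'torque': array([0.0187, 0.0507, 0.0221]), 'grasp_force': 0.0, 'opening': 0.08536220491171197}
top [0.4283 0.0115 1.3069]
sensor [(0.65, [310.4, 148.7], array([ 0.7348, -0.118 ])), (0.58, [311.2, 202.5], array([ 0.5748, -0.1204])), (0.53, [356.1, 220.1], array([ 0.5252, -0.2505]))]
bay [(0.92, [288.7, 196.5], array([ 0.5922, -0.0551]))]
bay_corner [(0.57, [213.5, 220.6], array([0.5156, 0.1584])), (0.29, [312.1, 202.7], array([ 0.5698, -0.1189]))]
bay_parked []
bay_hinge [(0.65, [283.6, 228.7], array([ 0.4954, -0.0391]))]
flap_edge [(0.6, [290.8, 190.5], array([ 0.606 , -0.0595]))]
checked_sensor [(0.63, [227.1, 199.8], array([0.5797, 0.1249]))]
tall_sensor [(0.43, [306.1, 176.5], array([ 0.6522, -0.1059]))]
[... 734 characters left out ...]
6093, 0.0451]))]
bay_hinge [(0.69, [210.5, 210.1], array([ 0.4913, -0.0293]))]
flap_edge [(0.94, [244.4, 232.2], array([ 0.5955, -0.0476])), (0.25, [295.3, 232.0], array([0.7006, 0.0081]))]
checked_sensor [(0.65, [268.6, 201.6], array([0.5768, 0.1166]))]
tall_sensor [(0.68, [252.7, 260.9], array([ 0.6438, -0.0971])), (0.63, [281.6, 245.3], array([ 0.6789, -0.0189]))]
weight_a [(0.64, [294.2, 230.6], array([0.6831, 0.0441])), (0.57, [280.9, 245.6], array([ 0.6779, -0.0207]))]
mug [(0.83, [257.0, 140.0], array([0.3884, 0.4086]))]
jar [(0.86, [339.2, 164.3], array([0.6757, 0.3881])), (0.17, [210.7, 209.7], array([0.4564, 0.0214]))]
screwdriver [(0.93, [199.1, 361.6], array([ 0.6821, -0.3733]))]
```

View pics/top0.png

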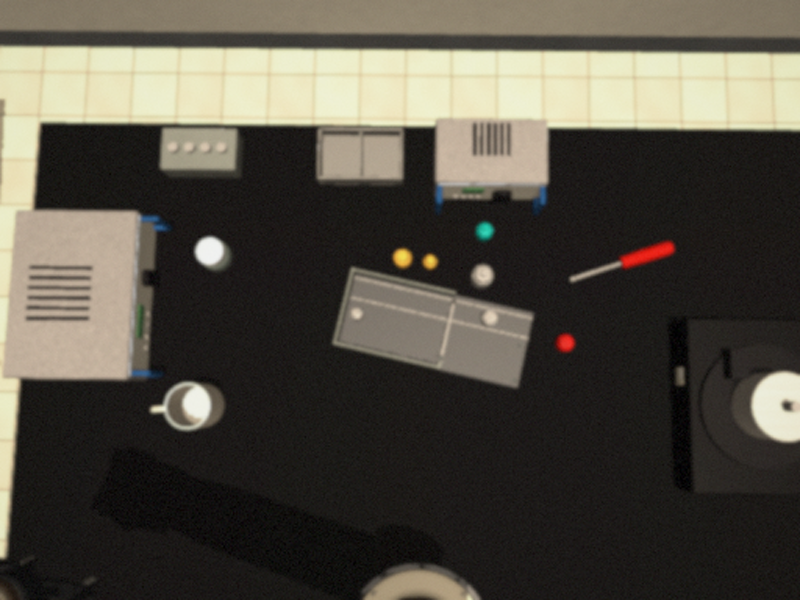

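View pics/scene0.png

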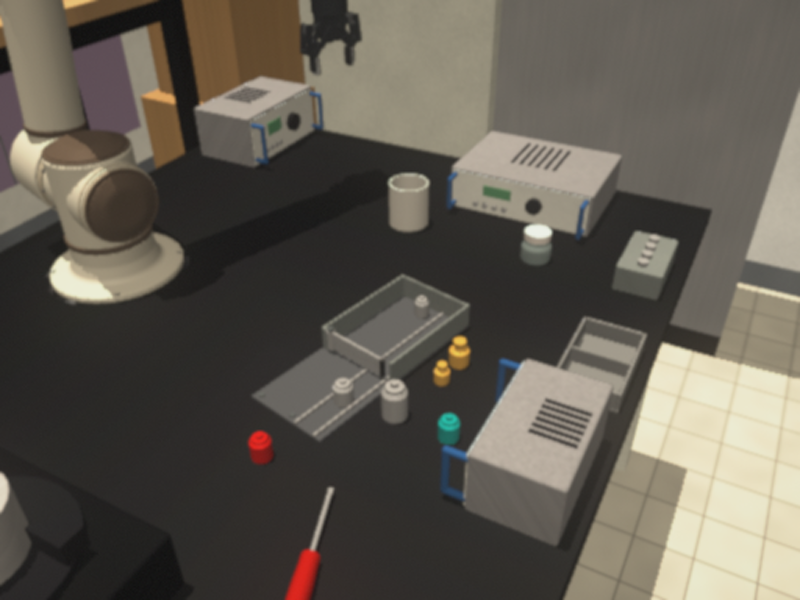

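The top view shows the grey sensor on the apron at about (490,318) of 800x600, with red and turquoise decoys outside the bay. The tall sensor is at (482,275), the shut flap runs (455,292) to (442,368), and the checked sensor is at (356,314). The scene view agrees. Next I'll fit the bay pose.

```bash
python3 - <<'E'
from h import *
from scipy.optimize import least_squares
np.set_printoptions(precision=4,suppress=True)
P={"bay":(0,0,0),"bay_corner":(.191,.108,.045),"bay_parked":(.1,0,.005),"bay_hinge":(0,.094,.045),"flap_edge":(0,-.016,.029)}
C={};obs=[];sen=[]
for n in ["top","scene"]:
    c=C[n]=bot.camera(n)
    for q,X in P.items():
        r=bot.landmark_of(n,q)
        if r: obs.append((n,q,np.array(r[0]["pixel"]),np.array(X)))
    for r in bot.landmark_of(n,"sensor")[:4]:
        sen.append((n,at(c,r["pixel"],.005)[:2]))
def W(p,X):
    a=p[2];return np.array([p[0]+np.cos(a)*X[0]-np.sin(a)*X[1],p[1]+np.sin(a)*X[0]+np.cos(a)*X[1],X[2]])
f=lambda p:np.concatenate([(proj(C[n],W(p,X))-u) for n,q,u,X in obs])
s=least_squares(f,[.592,-.053,1.37],loss="soft_l1",f_scale=1.);p=s.x
print(p,np.degrees(p[2]));
for (n,q,u,X),e in zip(obs,f(p).reshape(-1,2)):print(n,q,e)
a=p[2];M=np.array([[np.cos(a),np.sin(a)],[-np.sin(a),np.cos(a)]])
for n,w in sen: print(n,w,M@(w-p[:2]))
np.save("bay.npy",p)
c=C["top"];k=5;x0,y0=205,160
im=cv2.resize(c["color"][y0:y0+100,x0:x0+150,::-1],None,fx=k,fy=k,interpolation=cv2.INTER_CUBIC)
L=[[(-.15,-.03,.005),(-.15,.112,.005),(.195,.112,.045),(.195,-.03,.045),(0,-.03,.045)],[(-.15,-.03,.005),(0,-.03,.005)],[(-.15,.0175,.01),(.19,.0175,.01)],[(-.15,-.0175,.01),(.19,-.0175,.01)],[(0,-.016,.045),(0,.094,.045)]]
for l in L:
    q=[((proj(c,W(p,X))-[x0,y0]+.5)*k).round().astype(int) for X in l]
    cv2.polylines(im,[np.array(q)],False,(0,0,255),1)
cv2.imwrite("pics/fit.png",im)
E
```

```text
[ 0.5877 -0.0509  1.3882] 79.53548283358353
top bay [-0.3393  0.918 ]
top bay_corner [ 1.7464 -0.2132]
top bay_parked [ 1.6504 -0.1728]
top bay_hinge [-2.4754 -0.1898]
top flap_edge [ 0.303  -1.5311]
scene bay [-0.2776 -0.5166]
scene bay_corner [-0.3718 -0.541 ]
scene bay_parked [-0.7744 -5.62  ]
scene bay_hinge [ 1.2037 -0.2399]
scene flap_edge [0.1185 1.0248]
top [ 0.7335 -0.1123] [-0.034  -0.1545]
top [ 0.5206 -0.2556] [-0.2135  0.0288]
top [ 0.5689 -0.1187] [-0.0701  0.0061]
scene [ 0.5897 -0.0258] [0.025  0.0026]
scene [ 0.5353 -0.2753] [-0.2302  0.0107]
scene [ 0.5677 -0.1146] [-0.0663  0.0081]
scene [ 0.7392 -0.118 ] [-0.0385 -0.1611]
```

View pics/fit.png

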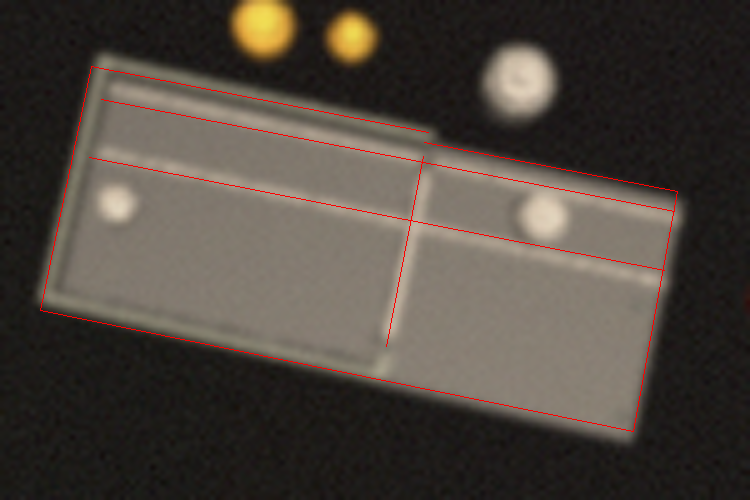

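The overlay shows the true bay turned about 1.3° clockwise from the fit. The apron corners are at (683,197) and (633,440), and the wall corners at (98,55) and (38,300). I'll refit with those corners.

```bash
python3 - <<'E'
from h import *
from scipy.optimize import least_squares
np.set_printoptions(precision=4,suppress=True)
def W(p,X):
    a=p[2];return np.array([p[0]+np.cos(a)*X[0]-np.sin(a)*X[1],p[1]+np.sin(a)*X[0]+np.cos(a)*X[1],X[2]])
c=bot.camera("top");d=bot.camera("scene");k=5;x0,y0=205,160
T=[((683,197),(-.15,-.03,.005)),((633,440),(-.15,.112,.005)),((98,55),(.195,-.03,.045)),((38,300),(.195,.112,.045)),((435,133),(0,-.03,.045))]
obs=[(c,np.array(u)/k-.5+[x0,y0],X) for u,X in T]
for q,X in {"bay":(0,0,0),"bay_corner":(.191,.108,.045),"bay_hinge":(0,.094,.045),"flap_edge":(0,-.016,.029)}.items():
    for r in bot.landmark_of("scene",q)[:1]: obs.append((d,np.array(r["pixel"]),X))
f=lambda p:np.concatenate([(proj(C,W(p,X))-u) for C,u,X in obs])
p=least_squares(f,[.592,-.053,1.37],loss="soft_l1",f_scale=1.).x
print(p,np.degrees(p[2]));print(f(p).reshape(-1,2));np.save("bay.npy",p)
a=p[2];M=np.array([[np.cos(a),np.sin(a)],[-np.sin(a),np.cos(a)]])
for n,C in(("top",c),("scene",d)):
    for r in bot.trace(n,"sensor")[:4]:
        e=r["extent"];u=[(e[0]+e[2])/2,(e[1]+e[3])/2];print(n,e,"centre@z22",M@(at(C,u,.022)[:2]-p[:2]))
for w in[(.652,-.106),(.6438,-.0971),(.579,.12)]:print(M@(np.array(w)-p[:2]))
L=[[(-.15,-.03,.005),(-.15,.112,.005),(.195,.112,.045),(.195,-.03,.045),(0,-.03,.045)],[(-.15,-.03,.005),(0,-.03,.005)],[(-.15,.0175,.01),(.19,.0175,.01)],[(-.15,-.0175,.01),(.19,-.0175,.01)],[(0,-.016,.045),(0,.094,.045)]]
o=[]
for C,x0,y0 in((c,205,160),(d,150,165)):
    im=cv2.resize(C["color"][y0:y0+120,x0:x0+160,::-1],None,fx=5,fy=5,interpolation=cv2.INTER_CUBIC)[:,:800]
    for l in L:
        q=[((proj(C,W(p,X))-[x0,y0]+.5)*5).round().astype(int) for X in l]
        cv2.polylines(im,[np.array(q)],False,(0,0,255),1)
    o.append(cv2.resize(im,(400,300),interpolation=cv2.INTER_AREA))
cv2.imwrite("pics/fit2.png",np.hstack(o))
E
```

```text
[ 0.5873 -0.0536  1.3612] 77.99077208209816
[[-0.3226  0.3719]
 [-0.2655 -0.4509]
 [ 0.3183  0.6381]
 [ 0.6894  0.1325]
 [-0.2386 -0.06  ]
 [-2.1082 -0.7073]
 [-0.0304  0.8949]
 [ 2.6637 -0.5844]
 [ 0.459   1.4313]]
top [354.4, 214.4, 365.6, 223.2] centre@z22 [-0.2125  0.0156]
top [304.0, 198.8, 316.9, 206.5] centre@z22 [-0.0647  0.0014]
top [306.5, 144.8, 317.2, 156.2] centre@z22 [-0.0367 -0.1491]
scene [278.5, 265.1, 294.1, 285.9] centre@z22 [-0.0372 -0.1629]
scene [159.0, 278.2, 174.8, 294.9] centre@z22 [-0.2198  0.0075]
scene [212.1, 240.4, 225.9, 262.7] centre@z22 [-0.0737 -0.0016]
[-0.0378 -0.0742]
[-0.0308 -0.0644]
[0.1681 0.0442]
```

View pics/fit2.png

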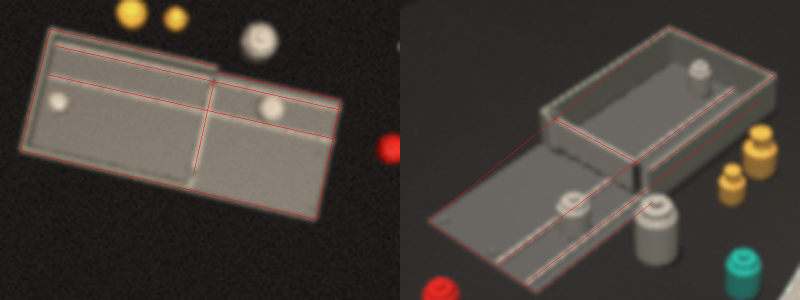

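The refit overlay matches the bay in both views: origin (0.587, -0.054), yaw 78.0°, sensor at about (-67, 0) mm. Moving to a hover point.

>>> send_rows(
  moves=[0.58,-0.99,0,0,0,-0.6,-1,0.58,-0.99,0,0,0,-0.6,-1,0.58,-0.99,0,0,0,-0.6,-1,0.58,-0.99,0,0,0,-0.6,-1,0.58,-0.99,0,0,0,-0.6,-1,0.58,-0.99,0,0,0,-0.6,-1,0.58,-0.99,0,0,0,-0.6,-1,0.58,-0.99,0,0,0,-0.6,-1],
)

```text
time: 3.4
ee_pos: [0.2788, 0.3266, 0.2314]
tcp_rot: [180.0, -0.0, 121.4]
wrist_force: [0.4, 0.2, -0.1]
opening: 0.0855
grasp_force: 0.0
```

>>> send_rows(
  moves=[0.58,-0.99,0,0,0,-0.6,-1,0.58,-0.99,0,0,0,-0.6,-1,0.58,-0.99,0,0,0,-0.6,-1,0.58,-0.99,0,0,0,-0.6,-1,0.58,-0.99,0,0,0,-0.6,-1,0.58,-0.99,0,0,0,-0.6,-1,0.58,-0.99,0,0,0,-0.6,-1,0.58,-0.99,0,0,0,-0.6,-1],
)

```text
time: 4.4
ee_pos: [0.3948, 0.1286, 0.2314]
tcp_rot: [180.0, -0.0, 80.1]
wrist_force: [0.3, -0.7, -1.0]
opening: 0.0851
grasp_force: 0.0
```

>>> send_rows(
  moves=[0.58,-0.99,0,0,0,-0.6,-1,0.58,-0.99,0,0,0,-0.6,-1,0.58,-0.99,0,0,0,-0.6,-1,0.58,-0.99,0,0,0,-0.6,-1,0.58,-0.99,0,0,0,-0.6,-1,0.58,-0.99,0,0,0,-0.6,-1,0.58,-0.99,0,0,0,-0.6,-1,0.58,-0.99,0,0,0,-0.6,-1],
)

```text
time: 5.4
ee_pos: [0.5108, -0.0694, 0.2313]
tcp_rot: [180.0, -0.0, 38.9]
wrist_force: [-0.2, 0.1, 0.1]
opening: 0.0857
grasp_force: 0.0
```

>>> send_rows(
  moves=[0.4,-0.99,-0.4,0,0,-0.6,-1,0.4,-0.99,-0.4,0,0,-0.6,-1,0,0,-0.5,0,0,0,-1,0,0,0,0,0,0,-1],
)

```text
time: 5.9
ee_pos: [0.5298, -0.1176, 0.1977]
tcp_rot: [-179.9, 0.1, 28.8]
wrist_force: [-0.2, -0.4, 0.1]
opening: 0.0857
grasp_force: 0.0
```

>>> send_rows(
  moves=[0.28,-0.04,-0.9,0,0,-0.09,-1,0,0,-1,0,0,0,-1,0,0,-1,0,0,0,-1,0,0,-1,0,0,0,-1,0,0,-1,0,0,0,-1,0,0,-1,0,0,0,-1,0,0,-0.9,0,0,0,-1,0,0,0,0,0,0,-1],
)

```text
time: 6.9
ee_pos: [0.5364, -0.118, 0.0279]
tcp_rot: [-179.9, 0.1, 28.1]
wrist_force: [0.4, 0.7, 0.5]
opening: 0.0854
grasp_force: 0.0
```

```bash
cat >> h.py <<'E'
B=np.load("bay.npy");a=B[2];M=np.array([[np.cos(a),np.sin(a)],[-np.sin(a),np.cos(a)]])
def st():
    s=bot.get_obs();m=M@(s["ee_pos"][:2]-B[:2])*1e3;phi=s["tcp_rot"][2]+90-np.degrees(a)
    D=s["opening"]*1e3+14.5;u=np.array([np.cos(np.radians(phi)),np.sin(np.radians(phi))])
    print("t",round(s["time"],2),"mid",m.round(1),"phi",round(phi,1),"D",round(D,1),"S",(m-u*D/2).round(1),"F",(m+u*D/2).round(1),"z",s["ee_pos"][2].round(4),"wf",s["wrist_force"].round(1))
def crops(name):
    o=[]
    for n,x0,y0 in(("scene",140,140),("top",205,135)):
        C=bot.camera(n);im=C["color"][y0:y0+150,x0:x0+150,::-1]
        o.append(cv2.resize(im,(400,400),interpolation=cv2.INTER_CUBIC))
    cv2.imwrite(name,np.hstack(o))
E
python3 -c "
from h import *
st();crops('pics/a.png')"
```

```text
t 6.9 mid [-73.6  36.3] phi 40.1 D 99.9 S [-111.8    4.2] F [-35.4  68.5] z 0.0279 wf [0.4 0.7 0.5]
```

View pics/a.png

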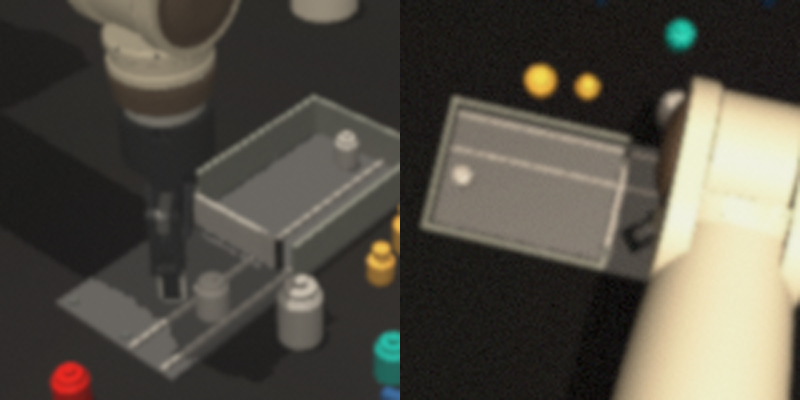

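The scene crop shows one fingertip behind the sensor (about (172,290)) and the other hidden in front of the flap. The top crop shows that fingertip at about (640,230). Lowering 20 mm, then advancing along the bay's x.

>>> send_rows(
  moves=[0,0,-0.4,0,0,0,-1,0,0,-0.4,0,0,0,-1,0.067,0.313,0,0,0,0,-1,0.067,0.313,0,0,0,0,-1,0.067,0.313,0,0,0,0,-1,0.067,0.313,0,0,0,0,-1],
)

```text
time: 7.75
ee_pos: [0.5441, -0.0879, 0.0091]
tcp_rot: [179.9, 0.1, 28.0]
wrist_force: [-4.7, -7.1, 1.1]
opening: 0.0856
grasp_force: 3.6
```

```bash
python3 -c "
from h import *
st()
C=bot.camera('scene')
for q in ['flap_edge','sensor']:
  for r in bot.landmark_of('scene',q)[:4]: print(q,round(r['p'],2),M@(at(C,r['pixel'],.029 if q[0]=='f' else .005)[:2]-B[:2])*1e3)"
```

```text
t 7.75 mid [-42.6  35. ] phi 40.0 D 100.1 S [-80.9   2.8] F [-4.2 67.2] z 0.0091 wf [-4.7 -7.1  1.1]
flap_edge 0.9 [32.22175763 -4.20346028]
sensor 0.76 [-216.70487654    6.19676735]
sensor 0.66 [ -37.8165029 -159.8424816]
sensor 0.56 [-46.16827062  10.38010505]
sensor 0.28 [400.12785538 278.52991876]
```

>>> send_rows(
  moves=[0.067,0.313,0,0,0,0,-1,0.067,0.313,0,0,0,0,-1,0.067,0.313,0,0,0,0,-1],
)

```text
time: 8.28
ee_pos: [0.5492, -0.0655, 0.0089]
tcp_rot: [179.8, 0.1, 27.9]
wrist_force: [0.2, -10.1, -0.5]
opening: 0.0856
grasp_force: 4.1
```

```bash
python3 -c "
from h import *
st();crops('pics/b.png')
C=bot.camera('scene')
for q in ['flap_edge','sensor']:
  for r in bot.landmark_of('scene',q)[:4]: print(q,round(r['p'],2),M@(at(C,r['pixel'],.029 if q[0]=='f' else .005)[:2]-B[:2])*1e3)"
```

```text
t 8.28 mid [-19.6  34.7] phi 39.9 D 100.1 S [-58.    2.6] F [18.8 66.8] z 0.0089 wf [  0.2 -10.1  -0.5]
flap_edge 0.19 [-67.66803261 -90.75767655]
sensor 0.67 [ -29.9984626  -155.82880374]
sensor 0.63 [-221.44395755   15.84806358]
sensor 0.57 [-20.07378314   4.62156951]
```

View pics/b.png

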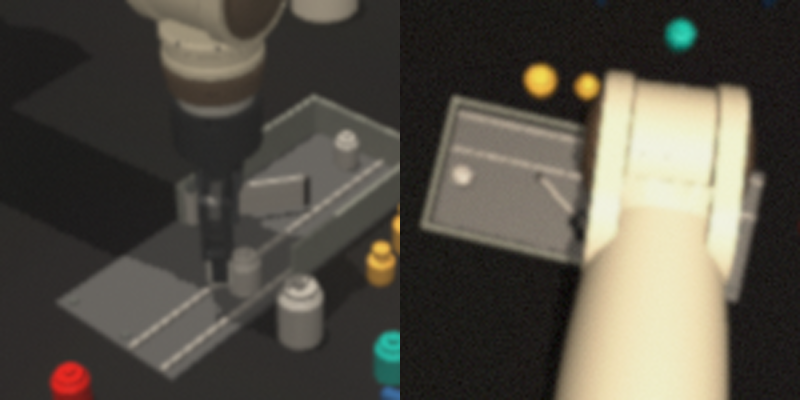

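The flap is open about 60°, with its tip at (540,178) in the top crop, clear of the channel. The sensor is in front of the fingertip at (245,270) in the scene crop. Pushing on.

>>> send_rows(
  moves=[0.067,0.313,0,0,0,0,-1,0.067,0.313,0,0,0,0,-1,0.067,0.313,0,0,0,0,-1,0.067,0.313,0,0,0,0,-1,0.067,0.313,0,0,0,0,-1,0.067,0.313,0,0,0,0,-1,0.067,0.313,0,0,0,0,-1],
)

```text
time: 9.4
ee_pos: [0.5614, -0.0094, 0.009]
tcp_rot: [180.0, -0.0, 28.0]
wrist_force: [2.9, -3.1, -1.4]
opening: 0.0854
grasp_force: 1.7
```

```bash
python3 -c "
from h import *
st();crops('pics/c.png')
C=bot.camera('scene')
for q in ['flap_edge','sensor']:
  for r in bot.landmark_of('scene',q)[:4]: print(q,round(r['p'],2),M@(at(C,r['pixel'],.029 if q[0]=='f' else .005)[:2]-B[:2])*1e3)"
```

```text
t 9.4 mid [37.9 34.5] phi 40.0 D 99.9 S [-0.4  2.4] F [76.2 66.6] z 0.009 wf [ 2.9 -3.1 -1.4]
flap_edge 0.71 [366.55857374 249.36618323]
sensor 0.78 [-220.31462618   10.54146823]
sensor 0.73 [399.09928147 271.43125979]
sensor 0.61 [38.94628831  7.96246702]
sensor 0.47 [ -26.43260372 -158.25729435]
```

View pics/c.png

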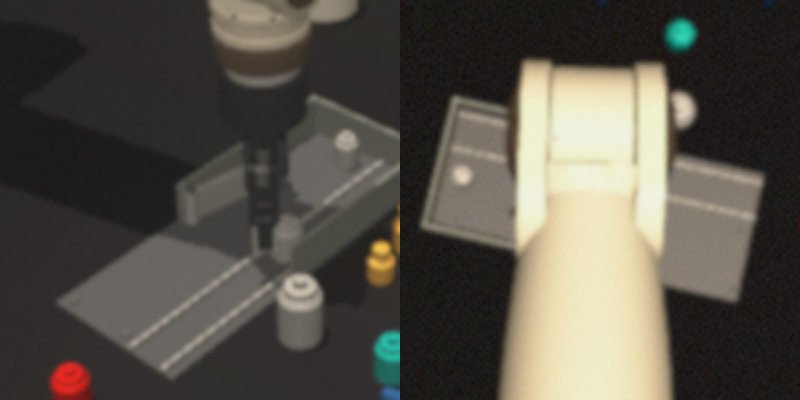

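Sensor is through the doorway at about x=30 mm; the scene crop shows it at (288,240) with the fingertip behind it and the flap wide open at (215,195). Two more push rows, then I'll narrow and turn the gripper gradually so the flap finger doesn't run past the flap's tip.

>>> send_rows(
  moves=[0.067,0.313,0,0,0,0,-1,0.067,0.313,0,0,0,0,-1,0.022,0.102,0.02,0,0,0.213,-0.95,0.022,0.102,0.02,0,0,0.213,-0.9,0.022,0.102,0.02,0,0,0.213,-0.85,0.022,0.102,0.02,0,0,0.213,-0.8],
)

```text
time: 10.4
ee_pos: [0.5664, 0.0164, 0.0108]
tcp_rot: [-180.0, 0.0, 35.4]
wrist_force: [1.5, -2.6, -1.5]
opening: 0.0769
grasp_force: 1.3
```

```bash
python3 -c "
from h import *
st()
C=bot.camera('scene')
for q in ['flap_edge','sensor']:
  for r in bot.landmark_of('scene',q)[:4]: print(q,round(r['p'],2),M@(at(C,r['pixel'],.029 if q[0]=='f' else .005)[:2]-B[:2])*1e3)"
```

```text
t 10.4 mid [64.1 35. ] phi 47.4 D 91.4 S [33.2  1.3] F [95.  68.7] z 0.0108 wf [ 1.5 -2.6 -1.5]
flap_edge 0.56 [111.36398978  85.64732691]
sensor 0.61 [ -28.8429736  -163.26471384]
sensor 0.56 [-222.30683208    6.39759513]
sensor 0.45 [71.68255945  7.72195393]
```

>>> send_rows(
  moves=[0.022,0.102,0.02,0,0,0.213,-0.75,0.022,0.102,0.02,0,0,0.213,-0.7,0.022,0.102,0.02,0,0,0.213,-0.65,0.022,0.102,0.02,0,0,0.213,-0.6,0.022,0.102,0.02,0,0,0.213,-0.55,0.022,0.102,0.02,0,0,0.213,-0.5],
)

```text
time: 11.3
ee_pos: [0.5697, 0.0318, 0.0137]
tcp_rot: [-180.0, 0.0, 46.4]
wrist_force: [2.0, -3.4, -1.6]
opening: 0.064
grasp_force: 1.3
```

```bash
python3 -c "
from h import *
st();crops('pics/d.png')
C=bot.camera('scene')
for q in ['flap_edge','sensor']:
  for r in bot.landmark_of('scene',q)[:4]: print(q,round(r['p'],2),M@(at(C,r['pixel'],.029 if q[0]=='f' else .005)[:2]-B[:2])*1e3)"
```

```text
t 11.3 mid [79.9 34.9] phi 58.4 D 78.5 S [59.3  1.5] F [100.5  68.4] z 0.0137 wf [ 2.  -3.4 -1.6]
flap_edge 0.85 [112.19679333  86.03106359]
sensor 0.79 [ -33.6971932  -158.34381174]
sensor 0.67 [-217.32242523    3.00980816]
sensor 0.57 [88.65703973  0.82641005]
```

View pics/d.png

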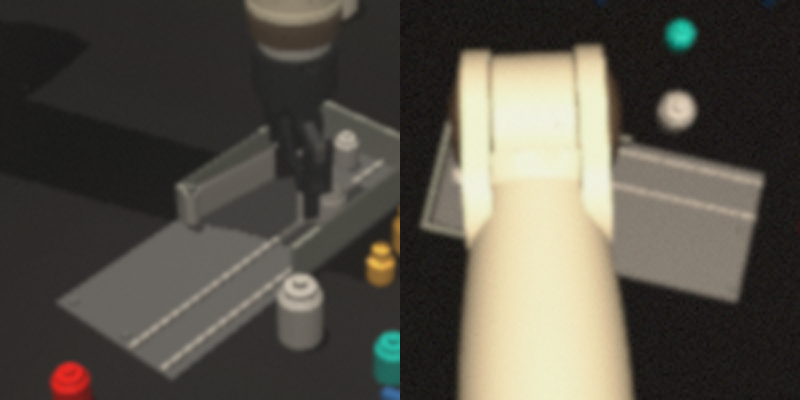

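Scene crop: the sensor stands between the rails behind the fingertip, about (332,205), at x≈86 mm. The flap is fully open along the side wall. Three more rows, then back off 8 mm and lift.

>>> send_rows(
  moves=[0.022,0.102,0.02,0,0,0.213,-0.45,0.022,0.102,0.02,0,0,0.213,-0.4,0.022,0.102,0.02,0,0,0.213,-0.35,0,0,0,0,0,0,-0.35,-0.033,-0.157,0,0,0,0,-0.35,-0.033,-0.157,0,0,0,0,-0.35],
)

```text
time: 12.3
ee_pos: [0.5699, 0.0314, 0.0154]
tcp_rot: [180.0, -0.0, 51.8]
wrist_force: [2.2, 0.3, 0.2]
opening: 0.0578
grasp_force: 1.0
```

```bash
python3 -c "
from h import *
st()
C=bot.camera('scene')
for q in ['flap_edge','sensor']:
  for r in bot.landmark_of('scene',q)[:4]: print(q,round(r['p'],2),M@(at(C,r['pixel'],.029 if q[0]=='f' else .005)[:2]-B[:2])*1e3)"
```

```text
t 12.3 mid [79.6 34.7] phi 63.8 D 72.3 S [63.6  2.2] F [95.5 67.1] z 0.0154 wf [2.2 0.3 0.2]
flap_edge 0.55 [122.11152386  91.56979128]
sensor 0.82 [ -35.11296918 -164.47746567]
sensor 0.68 [-223.13509648    8.26395995]
sensor 0.63 [104.38192521  -1.23148221]
```

>>> send_rows(
  moves=[0,0,0.5,0,0,0,-0.35,0,0,1,0,0,0,-0.35,0,0,1,0,0,0,-0.35,0,0,1,0,0,0,-0.35,0,0,1,0,0,0,-0.35,0,0,1,0,0,0,-0.35,0,0,1,0,0,0,-0.35,0,0,1,0,0,0,-0.35],
)

```text
time: 13.45
ee_pos: [0.5692, 0.0316, 0.2044]
tcp_rot: [-180.0, 0.0, 51.8]
wrist_force: [0.8, -1.4, 0.4]
opening: 0.0573
grasp_force: 0.0
```

>>> send_rows(
  moves=[-0.5,1,0.5,0,0,0,-0.35,-0.5,1,0,0,0,0,-0.35,-0.5,1,0,0,0,0,-0.35,-0.5,1,0,0,0,0,-0.35,-0.5,1,0,0,0,0,-0.35,-0.5,1,0,0,0,0,-0.35,-0.5,1,0,0,0,0,-0.35,0,0,0,0,0,0,-0.35],
)

```text
time: 14.45
ee_pos: [0.4812, 0.2076, 0.2161]
tcp_rot: [-180.0, -0.0, 51.9]
wrist_force: [-0.3, -0.3, 0.3]
opening: 0.0575
grasp_force: 0.0
```

```bash
python3 -c "
from h import *
st();crops('pics/e.png')
C=bot.camera('scene')
for q in ['flap_edge','sensor']:
  for r in bot.landmark_of('scene',q)[:4]: print(q,round(r['p'],2),M@(at(C,r['pixel'],.029 if q[0]=='f' else .005)[:2]-B[:2])*1e3)"
```

```text
t 14.45 mid [233.4 158.1] phi 63.9 D 72.0 S [217.6 125.7] F [249.2 190.4] z 0.2161 wf [-0.3 -0.3  0.3]
flap_edge 0.92 [ 4.76376626 -5.18146338]
sensor 0.54 [ -28.38647005 -157.30427998]
sensor 0.47 [114.3920085    8.39457149]
sensor 0.47 [-230.66658771    3.08277408]
```

View pics/e.png

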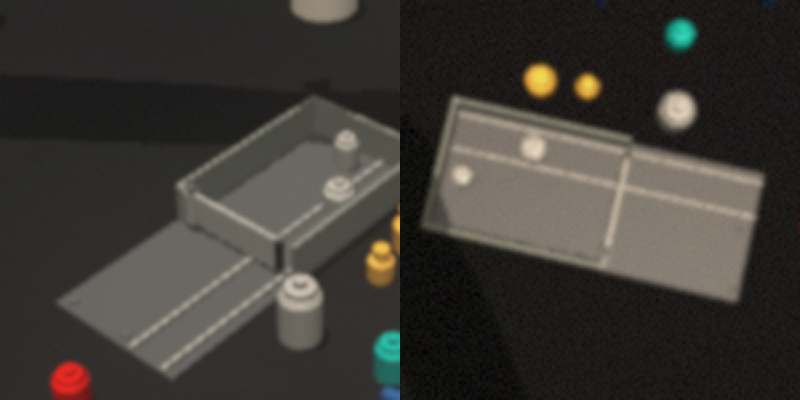

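The flap is shut: in the top crop it runs from (630,150) to (606,265). The sensor stands upright between the rails at (533,148), about 100 mm inside, and everything else is where it was. Handing in.

```bash
python3 -c "
from workcell import bot
print(bot.job_done())"
```

```text
the job is handed in; nothing more can be done
None
```

I handed the job in at about 14.5 s: the sensor stands upright between the rails about 100 mm inside, the flap is shut behind it, and nothing else appears to have moved, but the hand-in call returned no verdict.

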